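# Ease the sprung flap of the battery box shut

### The arm

A 6-joint arm with a two-finger parallel gripper is mounted at the origin on a cart in front of the work surface, level with it; the furniture and walls round the work are solid. World frame = base frame: x ahead of the robot, y to its left, z up, the work surface at z = 0. Lengths are in m, angles in rad, forces in N, time in s.
With the tool pointing down it reaches from about 0.35 to 0.775 m from the base axis. Payload 5.5 kg.
Tool frame: the origin (TCP) lies at the very end of the fingers, on their centre line; the grasp point (between the pads) lies 19 mm behind it; z points along the fingers, y is the line along which they close (so a half turn about z gives the same grasp; the last joint's range is limited). The gripper opens to 85 mm and grips with 20 to 120 N. Pads are 22 mm wide; open, the fingers measure 114 mm over their backs; the gripper's body (76 mm by 85 mm) begins 54 mm behind the grasp point. The pads swing forward as they close: fully open they stand 13 mm farther back than shut.
Start: joints at [0.981, 0.313, 0.046, 1.304, 0, 1.431], TCP at [0.25, 0.518, 0.231] pointing down, gripper open.
Joint ranges: [-2.76, 2.76], [-0.86, 1.69], [-1.03, 1.26], [-2.2, 2.34], [-1.47, 1.5], [-3.14, 3.14]. Speed limits (rad/s): [2.57, 2.57, 3.14, 3.14, 3.14, 3.14].

### API

Orientations are given as a unit quaternion [w, x, y, z].
In Python, from workcell import env, cams, ticket, spotter gives the robot as it stands.
- The arm moves only by the tool jog_arm, never from a script. Its argument "increments" is a list that holds one entry, the list of rows, each a list of 7 numbers: the shift along the tool's x, y, z in units of 0.25 m (1.0 is 0.25 m), then the turn, a rotation vector about the tool's x, y, z in units of 180 degrees (1.0 is 180 degrees), then the closure in counts, from 0 (fully open) to 255 (shut). A call has 1 to 20 rows; each row shifts and turns the commanded pose from where the row before left it, along the tool's axes as they then stand; what a row does not reach is not made up. A row lasts 1/10 s, in which the tool goes at most 50 mm and 8.59 degrees, less where a joint would pass 70% of its speed; a pose out of reach is approached as far as the arm can. A call with a number of a shift or a turn outside -1 to 1 is refused whole. A call with a gripper value outside its range is refused whole. The fingers move at their own pace and stop on an object; "force" is the grip in N (left out, the last holds). Time passes only in rows, so rows that do not move let the fingers close. It gives the time, the measured TCP pose, the force, the opening and the grip force at its end, in the units of the state.
- env.get_state(): the state, without advancing time (a new reading comes with each control period).
- cams.read_camera(name): name is "scene" or "top"; returns a dict with "pixels" (480x640x3 uint8, red, green, blue), "fx", "fy", "cx", "cy" (pixels), "xyz" and "attitude" of the camera in the world. Camera axes: x right, y down, z forward; pixel columns grow to the right and rows downward; lengths in m; the calibration is good to about 2 mm. A picture is of the moment at which its call begins. There is no depth.
- ticket.hand_in(): hands the job in; it is judged then, once.
Trained networks look in the newest picture that a camera, given by its name, has taken for a name from the list of things; names that differ only in an ending like _2 or _b are one class to them, and where a whole thing is asked for, a point or a joint stands for the part that bears it (a point fixed in the world has none). Each returns a list of dicts, best first, with "conf" (0 to 1); they miss things now and then, are a little off and sometimes report something else, mostly with a low value. They report only what shows in the picture. A call takes as long as a camera call.
- spotter.find_in(target, camera): "uv" ([column, row] in pixels, amid what is visible of it).
- spotter.cut_out(target, camera): "region" (480x640 bool, what is visible of it) and "uv" ([column, row] in pixels, amid what is visible of it).
- spotter.landmark_of(target, camera): "uv" ([column, row] in pixels: a listed point, or the origin of a listed thing).
The state is a dict: "clock": time; "joint_pos": joint angles; "qvel": joint speeds; "tau": joint torques, N m; "tcp_pos": TCP position; "orientation": TCP orientation; "wrist_force": force on the tool from outside, world axes, zero at the start; "ft_torque": the same for the moment, N m; "finger_gap": finger opening in m; "grip_force": force on a finger pad.
Only numpy, scipy, OpenCV 4.12 (cv2) and the standard library are available. Lean on these libraries where they do the work, as an engineer would, in place of code of your own. Each camera call takes 0.05 s, during which the arm holds its last target. There are 200 camera calls.

### The job

The yellow steel box for worn battery packs stands with its sprung flap propped open. Reach under the flap's front lip, raise the flap until the stay lets go and drops, then let the flap down gently under control until it is fully shut; the spring must not slam it. Leave the packs in the box and everything around it where they are.

Things in the scene. Friction and masses are not known exactly. Their poses are not given: they have to be found in the camera images.
- safety_box: Yellow sheet-steel battery box with an open top, 160 deep (x) x 260 wide (y) x 125 mm high at the rim, fixed to the bench. Origin: middle of its underside, on the bench. Its x points to its hinge side, away from the robot; its front wall, with vent slots, faces the robot; the bench in front of it is clear.
- flap (a joint): Angle of the yellow flap about its level hinge on the box's far rim: 0 = shut (level on the rim), grows as it opens, 1.57 = upright, stop at 1.75. It starts propped at about 1.23. A spring and its weight pull it shut from every angle, about 2 to 3 N at the lip; nothing but the stay holds it up.
- flap_lip (a point): Middle of the front edge of the flap's pull lip, on the flap and moving with it, 198 mm from the hinge. The lip is a 140 mm wide tongue of 3 mm sheet with a black 7 mm thick edge guard; with the flap shut it is level, 127 mm above the bench, and overhangs the box's front wall by 35 mm, so that a finger below it clears the wall.
- flap_hinge (a point): Middle of the flap's hinge line: 83 mm behind the box's origin along the box's x, 125 mm above the bench. The hinge line runs along the box's y.
- stay (a joint): Angle of the steel prop stay, a flat bar on the outside of the box's right wall (-y), pivoted 50 mm in front of the box's origin, 95 mm up. 0 = parked, lying along the wall; about 0.73 = propping the flap. Raising the flap about 0.15 rad (to 1.40 or more) frees it; it then drops to 0 by its own weight within half a second and stays clear of the flap.
- stay_fork (a point): Forked free end of the stay, 140 mm from its pivot, which carries a steel stud on the flap's right edge while the flap is propped.
- pack_blue: Blue battery pack with leads, 88 x 37 x 28 mm, lying loose in the box. Origin on its underside.
- pack_black: Black battery pack with leads, 72 x 35 x 26 mm, lying loose in the box. Origin on its underside.
- meter: Orange multimeter on its back, 146 x 68 x 46 mm, loose on the bench to the left of the box. Origin: middle of its underside.
- jar: Dark jar with a yellow-edged label, 44 mm across, 60 mm high, loose on the bench to the right of the box. Origin: middle of its underside.

How it is judged:
By the outcome, as a careful person would: the job done as asked, in the order asked, and still so for the second after the job is handed in, with the robot touching nothing.
It also fails if it takes over 46 s, if anything falls off the work surface, if the arm or the gripper's body presses on something with over 40 N, if the wrist force passes 120 N, or if a joint passes its speed limit or range.

## Working session

There is one attempt and no reset: what is moved stays moved. The work goes in short steps, Python scripts to look and compute and a tool call to move; the robot and the scene stay as the last step left them, time stands still between calls to the robot, and variables do not carry over. Pictures are saved under pics/ and viewed, at most 10 in all, crops included, and the job is handed in when it is done.

Besides the shell and the picture viewer there is one more tool, called after ">>>" as name(argument=value, ...), one argument or row to a line, values as JSON. jog_arm: Moves the arm, as the interface text tells. Shifts and turns lie within -1 to 1; 1 stands for 0.25 m of shift or 180 degrees of turn. Its arguments: {"type":"object","properties":{"increments":{"type":"array"},"force":{"type":"number"}},"required":["increments"]}

```bash
mkdir -p pics; cat > h.py <<'E'
import numpy as np, cv2
from scipy.spatial.transform import Rotation as R
from workcell import env, cams, ticket, spotter
def rot(a):
    a=np.array(a,float)
    return a if a.shape==(3,3) else R.from_quat(a[[1,2,3,0]]).as_matrix()
def ray(c,uv):
    d=rot(c["attitude"])@np.array([(uv[0]-c["cx"])/c["fx"],(uv[1]-c["cy"])/c["fy"],1]); return np.array(c["xyz"]),d/np.linalg.norm(d)
def onz(c,uv,z):
    o,d=ray(c,uv); return o+d*(z-o[2])/d[2]
def tri(r1,r2):
    A=np.zeros((3,3));b=np.zeros(3)
    for o,d in (r1,r2):
        P=np.eye(3)-np.outer(d,d);A+=P;b+=P@o
    p=np.linalg.solve(A,b); return p,[np.linalg.norm((np.eye(3)-np.outer(d,d))@(p-o)) for o,d in (r1,r2)]
def proj(c,p):
    q=rot(c["attitude"]).T@(np.array(p)-c["xyz"]); return [c["fx"]*q[0]/q[2]+c["cx"],c["fy"]*q[1]/q[2]+c["cy"]]
E
python3 - <<'E'
from h import *
C={n:cams.read_camera(n) for n in("scene","top")}
for n,c in C.items():
    cv2.imwrite(f"pics/{n}0.png",c["pixels"][:,:,::-1]); print(n,c["xyz"],c["attitude"],c["fx"])
for t in["flap_lip","flap_hinge","stay_fork","safety_box","meter","jar"]:
    L={}
    for n in C:
        r=spotter.landmark_of(t,n); 
        if r: L[n]=r[0]["uv"]; print(t,n,np.round(r[0]["uv"],1),round(r[0]["conf"],2))
    if len(L)==2: print("   ",*[np.round(x,4) for x in tri(ray(C["scene"],L["scene"]),ray(C["top"],L["top"]))])
s=env.get_state();print(s["clock"],s["tcp_pos"],s["orientation"],s["finger_gap"],s["wrist_force"])
E
```

```text
scene [ 0.30761079 -0.73618556  0.73215605] [-0.37497812  0.89638994 -0.21959661  0.08748609] 494.0728917069417
top [ 0.49806479 -0.16479266  1.09922442] [ 0.02208899 -0.69944114  0.71332969 -0.03814344] 495.1526684580294
flap_lip scene [334.6 151.6] 0.57
flap_lip top [331.8 204.5] 0.6
    [ 0.6079 -0.2143  0.3179] [0.0019 0.0019]
flap_hinge scene [369.8 241.6] 0.64
flap_hinge top [335.9 188. ] 0.86
    [ 0.6695 -0.236   0.1234] [0.001 0.001]
stay_fork scene [374.2 282. ] 0.57
safety_box scene [323.1 287.1] 0.59
safety_box top [317.6 230.6] 0.57
    [ 0.5956 -0.2019  0.0049] [0.0008 0.0008]
meter scene [243.9 238.3] 0.57
meter top [222.  266.3] 0.95
    [ 0.519   0.0141 -0.0168] [0.0032 0.0032]
jar scene [369.3 383.7] 0.91
jar top [407.8 243.3] 0.7
    [ 0.5683 -0.407  -0.0106] [0.0033 0.0033]
0.7 [0.25004088 0.51786036 0.23137957] [3.38549359e-05 2.23003200e-01 9.74817707e-01 9.87883531e-05] 0.08544952391293975 [0.63363449 0.10668504 0.34265143]
```

View pics/scene0.png

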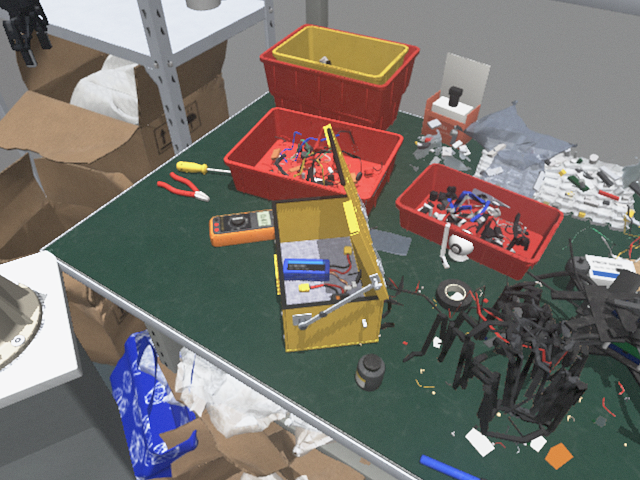

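View pics/top0.png

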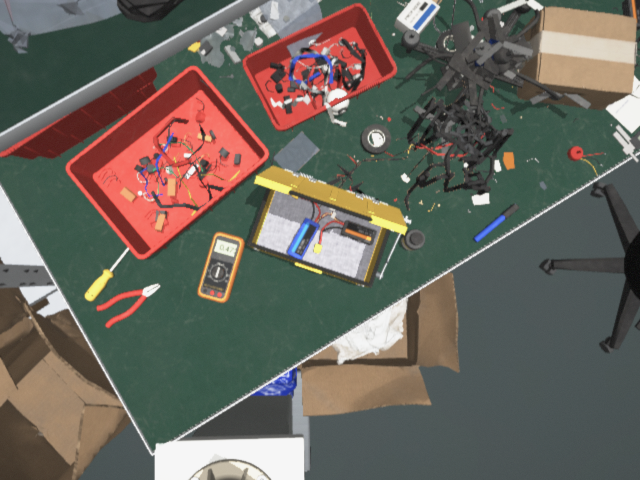

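The scene view shows the box at about (325,290), with the flap propped, its lip near (335,150) and the stay on the right wall ending near (378,280). In the top view the box spans about (250,170)–(408,285), with the meter at (222,266) and the jar at (413,240). The measured points fit the given sizes, so I'll move to a spot in front of the box, turned down, with the fingers shut.

>>> jog_arm(
  increments=[
    [[0,-0.16,-0.08,0,0,0,255],[0,-0.16,-0.08,0,0,0,255],[0,-0.16,-0.08,0,0,0,255],[-0.19,0,0,0,0,0.033,255],[-0.19,0,0,0,0,0.033,255],[-0.19,0,0,0,0,0.033,255],[-0.19,0,0,0,0,0.033,255],[-0.19,0,0,0,0,0.033,255],[-0.19,0,0,0,0,0.033,255],[-0.19,0,0,0,0,0.033,255],[-0.19,0,0,0,0,0.033,255],[-0.19,0,0,0,0,0.033,255],[-0.19,0,0,0,0,0.033,255],[-0.19,0,0,0,0,0.033,255],[-0.19,0,0,0,0,0.033,255]],
  ],
  force=20,
)

```text
clock: 2.2
tcp_pos: [0.4778, -0.0475, 0.2913]
orientation: [0.0, 0.751, 0.661, 0.0]
wrist_force: [1.6, 0.2, -0.2]
finger_gap: 0.0001
grip_force: 0.0
```

```bash
python3 - <<'E'
from h import *
s=env.get_state();print(s["clock"],s["tcp_pos"],np.round(s["joint_pos"],3),s["finger_gap"]);print(np.round(rot(s["orientation"]),3))
im=cv2.imread("pics/top0.png")[150:300,230:430]
cv2.imwrite("pics/crop_top.png",cv2.resize(im,None,fx=4,fy=4,interpolation=cv2.INTER_CUBIC))
E
```

```text
2.2 [ 0.47777892 -0.04746672  0.29132032] [-0.267  0.116 -0.058  1.396  0.     1.432] 6.887237475774861e-05
[[ 0.127  0.992  0.001]
 [ 0.992 -0.127 -0.   ]
 [ 0.     0.001 -1.   ]]
```

View pics/crop_top.png

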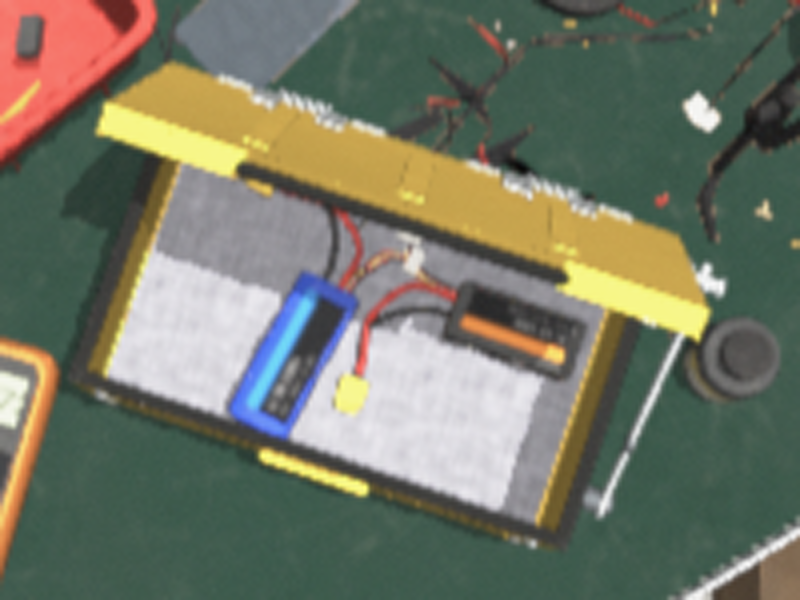

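The crop shows the lip's black edge guard from (290,192) to (371,219.5) and the front rim from about (250,245) to (366,285), in full-picture pixels. I'll use both to get the yaw, and look at the underside of the flap.

```bash
python3 - <<'E'
from h import *
c=cams.read_camera("top")
for a,b,z in(((290,192),(371.2,219.5),.314),((250,244.5),(366,285),.125)):
    p,q=onz(c,a,z),onz(c,b,z);d=q-p;print(p,q,np.linalg.norm(d),"box yaw",np.degrees(np.arctan2(d[1],d[0]))+90)
im=cv2.imread("pics/scene0.png")[115:275,290:400]
cv2.imwrite("pics/crop_sc.png",cv2.resize(im,None,fx=3.7,fy=3.7,interpolation=cv2.INTER_CUBIC))
E
```

```text
[ 0.63151194 -0.14871379  0.314     ] [ 0.58485241 -0.27776534  0.314     ] 0.1372275969103849 box yaw -19.877827461705422
[ 0.56065017 -0.06453559  0.125     ] [ 0.47668253 -0.29075133  0.125     ] 0.24129675122558722 box yaw -20.364114545810935
```

View pics/crop_sc.png

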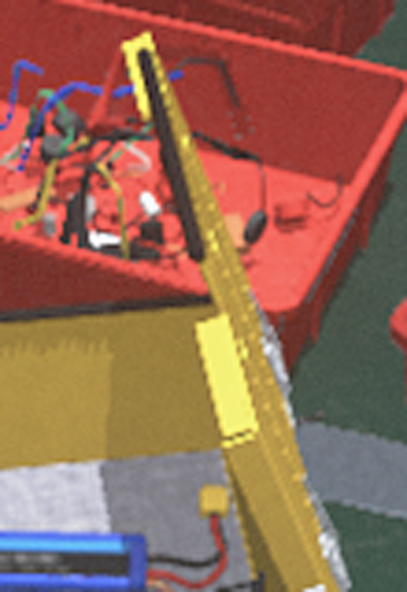

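The flap's middle tongue with its black guard is free of the side flanges. The yaw is about -20°, and the hinge at (0.670, -0.236, 0.125) agrees with the lip. Next I'll move in front of the lip and tilt to 30° below level.

>>> jog_arm(
  increments=[
    [[-0.158,0.025,0,0,0,0,255],[-0.158,0.025,0,0,0,0,255],[-0.158,0.025,0,0,0,0,255],[0,0,0,0,0,-0.0477,255],[0,0,0,0,0,-0.0477,255],[0,0,0,0,0,-0.0477,255],[0,0,0,0,0,-0.0477,255],[0,0,0,0,0,-0.0477,255],[0,0,0,0,0,-0.0477,255],[0,0,0,0,0,-0.0477,255],[0,0,0,0,0,-0.0477,255],[0,0,0,0,0,-0.0477,255],[0,0,0,0,-0.0417,0,255],[0,0,0,0,-0.0417,0,255],[0,0,0,0,-0.0417,0,255],[0,0,0,0,-0.0417,0,255],[0,0,0,0,-0.0417,0,255],[0,0,0,0,-0.0417,0,255],[0,0,0,0,-0.0417,0,255],[0,0,0,0,-0.0417,0,255]],
  ],
)

```text
clock: 4.25
tcp_pos: [0.4859, -0.167, 0.3055]
orientation: [0.487, 0.148, 0.857, -0.084]
wrist_force: [-14.9, 24.0, -60.7]
finger_gap: -0.0002
grip_force: 0.0
```

```bash
cat >> h.py <<'E'
H=np.array([.670,-.236,.125]);e=np.array([.9391,-.3437,0]);lat=np.array([.3437,.9391,0]);up=np.array([0,0,1.])
def st():
    s=env.get_state();M=rot(s["orientation"]);d=s["tcp_pos"]-H
    P=s["tcp_pos"]-.011*M[:,0]-H
    print("t",round(s["clock"],2),"tcp s,l,z-rel",np.round([d@e,d@lat,d[2]],4),"P r,theta",np.round([np.hypot(P@e,P[2]),np.arctan2(P[2],-P@e)],3),"F",np.round(s["wrist_force"],2),"q",np.round(s["joint_pos"],2))
    print("tool in (e,lat,up) rows x,y,z:\n",np.round(M.T@np.c_[e,lat,up],3)); return s,M
E
python3 -c "from h import *;st()"
```

```text
t 4.25 tcp s,l,z-rel [-0.1966  0.0015  0.1805] P r,theta [0.269 0.783] F [-14.89  24.04 -60.7 ] q [-0.64 -0.53 -1.03  0.06  0.25 -0.15]
tool in (e,lat,up) rows x,y,z:
 [[-0.512 -0.003 -0.859]
 [-0.008  1.     0.001]
 [ 0.859  0.008 -0.512]]
```

```bash
python3 - <<'E'
from h import *
c=cams.read_camera("scene");cv2.imwrite("pics/s1.png",c["pixels"][:,:,::-1]);st()
E
```

```text
t 4.3 tcp s,l,z-rel [-0.1912 -0.0003  0.1928] P r,theta [0.275 0.828] F [ 2.4   0.86 10.53] q [-0.64 -0.53 -1.02  0.04  0.26 -0.15]
tool in (e,lat,up) rows x,y,z:
 [[-0.491 -0.008 -0.871]
 [-0.008  1.    -0.005]
 [ 0.871  0.005 -0.491]]
```

View pics/s1.png

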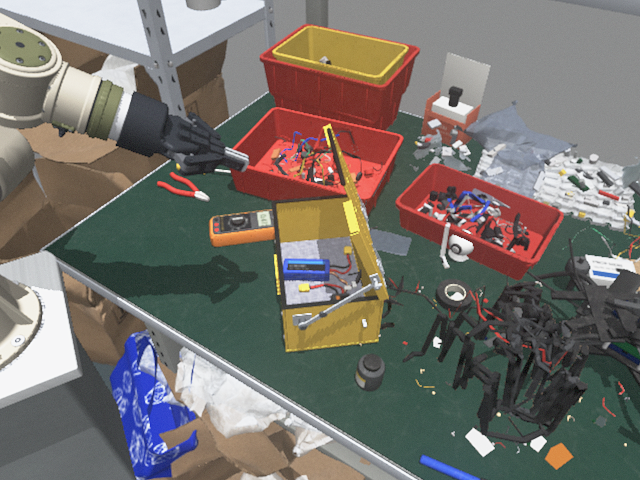

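The arm has its fingers shut in front of the lip, with the tip at about (240,160). The force peak was only a stopping transient, and joint 3 is near its limit here. I'll move closer and collect joint and pose data to model the reach.

>>> jog_arm(
  increments=[
    [[-0.009,0,0.071,0,0,0,255],[-0.009,0,0.071,0,0,0,255],[-0.009,0,0.071,0,0,0,255],[-0.009,0,0.071,0,0,0,255],[0,0,0,0,0,0,255]],
  ],
)

```text
clock: 4.8
tcp_pos: [0.5488, -0.19, 0.2749]
orientation: [0.485, 0.149, 0.858, -0.083]
wrist_force: [0.4, -0.4, -0.9]
finger_gap: -0.0002
grip_force: 0.0
```

```bash
cat > kin.py <<'E'
import numpy as np
from scipy.optimize import least_squares
from scipy.spatial.transform import Rotation as R
D=[([.981,.313,.046,1.304,0,1.431],[.25004,.51786,.23138]),([-.267,.116,-.058,1.396,0,1.432],[.47778,-.04747,.29132])]
def fk(q,p):
    L1,L2,h,D1,D2,w,b=p; f=lambda a:np.array([np.cos(a),0,-np.sin(a)])
    pi=q[1]-q[2]; a=pi+q[3]; t=f(a); n=f(a+np.pi/2); v=np.array([0,1.,0])
    x=np.array([0,0,h])+L1*np.array([np.sin(q[1]),0,np.cos(q[1])])+L2*f(pi)+w*v+D1*n
    tool=np.cos(q[4])*t+b*np.sin(q[4])*v
    Rz=R.from_euler('z',q[0]).as_matrix()
    return Rz@(x+D2*tool), Rz@tool
E
python3 - <<'E'
from h import *; from kin import *
s,M=st(); np.save("c.npy",np.r_[s["joint_pos"],s["tcp_pos"],M[:,2]])
D.append((s["joint_pos"],s["tcp_pos"]))
for b in(1,-1):
    f=lambda p:np.r_[np.concatenate([fk(q,[*p,b])[0]-x for q,x in D])*1000,(fk(D[-1][0],[*p,b])[1]-M[:,2])*100,(p-[.35,.35,.2,0.1,.3,.08])*.5]
    r=least_squares(f,[.35,.35,.2,.1,.3,.08]);print(b,np.round(r.x,3),r.cost,np.round(r.fun[:-6],1))
E
```

```text
t 4.8 tcp s,l,z-rel [-0.1296  0.0015  0.1499] P r,theta [0.202 0.91 ] F [ 0.35 -0.4  -0.88] q [-0.58 -0.3  -1.01 -0.16  0.2  -0.12]
tool in (e,lat,up) rows x,y,z:
 [[-0.516 -0.003 -0.857]
 [-0.008  1.     0.001]
 [ 0.857  0.007 -0.516]]
1 [0.456 0.438 0.349 0.001 0.435 0.071] 332.3022812995028 [  3.3 -11.3   0.9   7.4 -11.4  -0.2   6.5  17.3  -0.7  -0.    0.    0. ]
-1 [ 0.167  0.429  0.473 -0.074  0.279  0.119] 6736.716636359984 [-49.   -4.3   8.5  50.7  25.8  -5.4 -55.5 -55.2  -3.1 -21.6 -33.3   0. ]
```

```bash
cat > kin.py <<'E'
import numpy as np
from scipy.optimize import least_squares
from scipy.spatial.transform import Rotation as R
c=np.load("c.npy")
D=[([.981,.313,.046,1.304,0,1.431],[.25004,.51786,.23138]),([-.267,.116,-.058,1.396,0,1.432],[.47778,-.04747,.29132]),(c[:6],c[6:9])]
def fk(q,p):
    L1,L2,h,D1,D2,w,D0=p; f=lambda a:np.array([np.cos(a),0,-np.sin(a)])
    pi=q[1]-q[2]; a=pi+q[3]; t=f(a); n=f(a+np.pi/2); v=np.array([0,1.,0])
    x=np.array([0,0,h])+L1*np.array([np.sin(q[1]),0,np.cos(q[1])])+L2*f(pi)+w*v+D1*n+D0*t
    tool=np.cos(q[4])*t+np.sin(q[4])*v
    Rz=R.from_euler('z',q[0]).as_matrix()
    return Rz@(x+D2*tool), Rz@tool
p0=np.array([.4,.4,.3,0.,.3,.08,.1])
f=lambda p:np.r_[np.concatenate([fk(q,p)[0]-x for q,x in D])*1000,(p-p0)*.5]
fit=least_squares(f,p0);P=fit.x
lo=np.array([-2.76,-.86,-1.03,-2.2,-1.47]);hi=np.array([2.76,1.69,1.26,2.34,1.5])
def ik(x,t,q0=(-.58,-.3,-1,.0,.2)):
    g=lambda q:np.r_[(fk(q,P)[0]-x)*10,fk(q,P)[1]-t]
    r=least_squares(g,q0,bounds=(lo,hi));return r.x,np.linalg.norm(fk(r.x,P)[0]-x)*1000
E
python3 - <<'E'
from h import *; import kin
print(np.round(kin.P,3),np.round(kin.fit.fun[:9],1))
for s,z in((-.04,.17),(-.19,.1),(-.195,0),(-.195,-.02)):
  for a in(0,20,30,40,50,60,70,80):
    a_=np.radians(a);q,er=kin.ik(H+s*e+z*up,np.cos(a_)*e-np.sin(a_)*up);print(s,z,a,np.round(q,2),round(er,1))
E
```

```text
[0.546 0.438 0.307 0.021 0.299 0.08  0.181] [-0.2 -0.3 -1.3  0.3 -0.1  1.3 -0.   0.   0.1]
-0.04 0.17 0 [-0.55 -0.01 -1.03 -0.67  0.2 ] 8.0
-0.04 0.17 20 [-0.54 -0.03 -1.03 -0.64  0.17] 0.2
-0.04 0.17 30 [-0.53 -0.12 -0.86 -0.21  0.15] 0.0
-0.04 0.17 40 [-0.51 -0.12 -0.67  0.16  0.12] 0.0
-0.04 0.17 50 [-0.5  -0.05 -0.46  0.47  0.1 ] 0.0
-0.04 0.17 60 [-0.49  0.05 -0.26  0.75  0.07] 0.0
-0.04 0.17 70 [-0.48  0.17 -0.04  1.02  0.04] 0.0
-0.04 0.17 80 [-0.47  0.31  0.19  1.27  0.02] 0.0
-0.19 0.1 0 [-0.98 -0.22 -1.03  0.01  0.87] 11.0
-0.19 0.1 20 [-0.66 -0.36 -1.03  0.03  0.29] 6.4
-0.19 0.1 30 [-0.62 -0.36 -1.03  0.02  0.23] 3.1
-0.19 0.1 40 [-0.6  -0.36 -1.01  0.06  0.19] 0.0
-0.19 0.1 50 [-0.57 -0.29 -0.82  0.35  0.14] 0.0
-0.19 0.1 60 [-0.55 -0.19 -0.64  0.61  0.1 ] 0.0
-0.19 0.1 70 [-0.52 -0.07 -0.46  0.83  0.06] 0.0
-0.19 0.1 80 [-0.5   0.07 -0.28  1.05  0.03] 0.0
-0.195 0 0 [-1.18  0.47 -1.03 -0.31  1.37] 13.2
-0.195 0 20 [-0.7  -0.1  -1.03 -0.06  0.36] 9.3
-0.195 0 30 [-0.63 -0.11 -1.03 -0.06  0.23] 6.3
-0.195 0 40 [-0.59 -0.11 -1.03 -0.06  0.18] 3.0
-0.195 0 50 [-0.57 -0.11 -1.   -0.01  0.14] 0.0
-0.195 0 60 [-0.55 -0.06 -0.81  0.3   0.1 ] 0.0
-0.195 0 70 [-0.53  0.03 -0.63  0.57  0.06] 0.0
-0.195 0 80 [-0.51  0.15 -0.44  0.81  0.03] 0.0
-0.195 -0.02 0 [-1.18  0.56 -1.03 -0.38  1.39] 13.5
-0.195 -0.02 20 [-0.72 -0.03 -1.03 -0.09  0.39] 9.7
-0.195 -0.02 30 [-0.63 -0.05 -1.03 -0.09  0.23] 6.8
-0.195 -0.02 40 [-0.59 -0.05 -1.03 -0.09  0.17] 3.5
-0.195 -0.02 50 [-0.57 -0.05 -1.03 -0.09  0.14] 0.1
-0.195 -0.02 60 [-0.55 -0.02 -0.84  0.24  0.1 ] 0.0
-0.195 -0.02 70 [-0.53  0.06 -0.65  0.51  0.06] 0.0
-0.195 -0.02 80 [-0.51  0.18 -0.47  0.76  0.03] 0.0
```

The reach model fits to 1 mm. It shows I need a steeper tool, about 60° below level, to follow the lip all the way down. I'll tilt the tool and close in.

>>> jog_arm(
  increments=[
    [[0,0,0,0,0.0402,0,255],[0,0,0,0,0.0402,0,255],[0,0,0,0,0.0402,0,255],[0,0,0,0,0.0402,0,255],[-0.038,0,0.01,0,0,0,255],[-0.038,0,0.01,0,0,0,255],[-0.038,0,0.01,0,0,0,255],[-0.038,0,0.01,0,0,0,255],[0,0,0,0,0,0,255],[0,0,0,0,0,0,255]],
  ],
)

```text
clock: 5.8
tcp_pos: [0.5837, -0.2029, 0.2861]
orientation: [0.262, 0.165, 0.95, -0.045]
wrist_force: [0.3, -0.9, -0.0]
finger_gap: -0.0002
grip_force: 0.0
```

```bash
python3 - <<'E'
from h import *; import kin
c=cams.read_camera("scene");cv2.imwrite("pics/s2.png",cv2.resize(c["pixels"][60:300,200:480,::-1],None,fx=2.5,fy=2.5));st()
t=.5*e-.866*up
for s,z in((-.026,.172),(-.15,.08),(-.1975,-.023),(-.215,-.023),(-.24,-.01),(-.24,.03)):
    q,er=kin.ik(H+s*e+z*up,t);print(s,z,np.round(q,2),round(er,1))
E
```

```text
t 5.85 tcp s,l,z-rel [-0.0926  0.0014  0.1611] P r,theta [0.186 1.108] F [-0.19 -0.23  0.47] q [-0.51 -0.04 -0.38  0.69  0.08 -0.14]
tool in (e,lat,up) rows x,y,z:
 [[-0.859 -0.005 -0.513]
 [-0.007  1.     0.001]
 [ 0.513  0.005 -0.859]]
-0.026 0.172 [-0.49  0.07 -0.22  0.76  0.07] 0.0
-0.15 0.08 [-0.53 -0.09 -0.61  0.53  0.09] 0.0
-0.1975 -0.023 [-0.55 -0.02 -0.85  0.23  0.1 ] 0.0
-0.215 -0.023 [-0.56 -0.06 -0.88  0.23  0.1 ] 0.0
-0.24 -0.01 [-0.58 -0.14 -0.91  0.29  0.11] 0.0
-0.24 0.03 [-0.58 -0.21 -0.84  0.43  0.11] 0.0
```

View pics/s2.png

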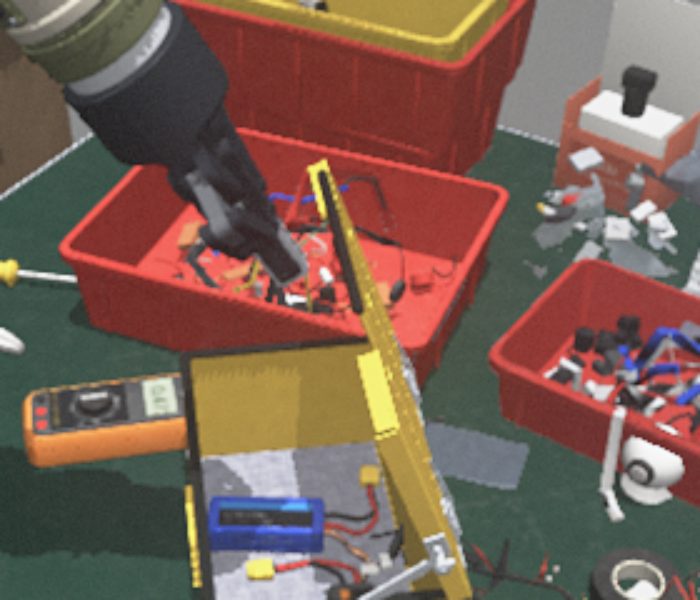

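The fingertip, at crop (300,275), faces the middle of the tongue just below the black guard, which is around (345,250). The left-right alignment is good, and the arc for lowering is reachable, so I'll raise the flap now.

>>> jog_arm(
  increments=[
    [[-0.02,0,0.008,0,0,0,255],[-0.02,0,0.008,0,0,0,255],[-0.02,0,0.008,0,0,0,255],[-0.02,0,0.008,0,0,0,255],[-0.02,0,0.008,0,0,0,255],[-0.02,0,0.008,0,0,0,255],[-0.02,0,0.008,0,0,0,255],[-0.02,0,0.008,0,0,0,255],[-0.02,0,0.008,0,0,0,255],[-0.02,0,0.008,0,0,0,255],[-0.02,0,0.008,0,0,0,255],[-0.02,0,0.008,0,0,0,255],[0,0,0,0,0,0,255],[0,0,0,0,0,0,255],[0,0,0,0,0,0,255],[0,0,0,0,0,0,255]],
  ],
)

```text
clock: 7.45
tcp_pos: [0.6439, -0.2246, 0.2966]
orientation: [0.262, 0.165, 0.95, -0.045]
wrist_force: [-1.5, 0.3, 0.1]
finger_gap: 0.0002
grip_force: 1.1
```

```bash
python3 - <<'E'
from h import *
c=cams.read_camera("scene");cv2.imwrite("pics/s3.png",cv2.resize(c["pixels"][90:350,220:440,::-1],None,fx=2.3,fy=2.3));st()
E
```

```text
t 7.5 tcp s,l,z-rel [-0.0285  0.0017  0.1717] P r,theta [0.178 1.464] F [-2.05 -0.33 -0.48] q [-0.49  0.08 -0.23  0.72  0.07 -0.12]
tool in (e,lat,up) rows x,y,z:
 [[-0.858 -0.005 -0.513]
 [-0.007  1.     0.001]
 [ 0.513  0.004 -0.858]]
```

View pics/s3.png

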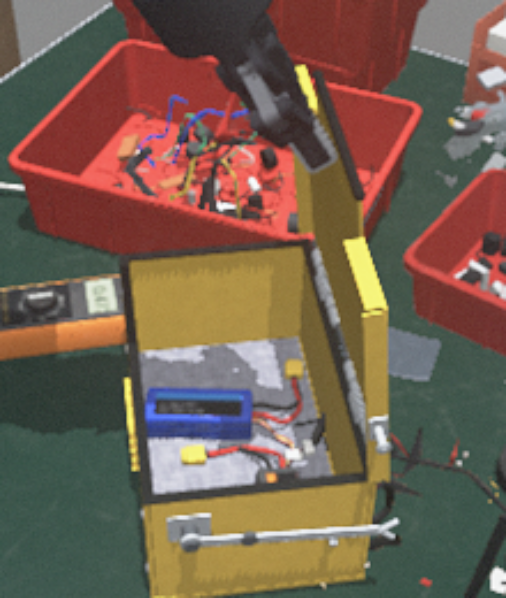

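The stay has dropped and lies parked along the right wall, from crop (190,540) to (385,530). The flap rests on the finger at about 1.47 with 2 N. Next I'll compute the lowering rows.

```bash
python3 - <<'E'
from h import *
u=np.array([.858,.513]);t=np.array([.513,-.858]);a=1.031
f=lambda th:np.array([-np.cos(th),np.sin(th)])
T=lambda th:(.178*f(th) if th>a else .198*f(th)+.02*t)-.011*u
ths=np.r_[np.linspace(1.464,.15,46),np.linspace(.15,0,10)[1:]]
pts=np.array([T(x) for x in ths]);d=np.diff(pts,axis=0)
for i,(v,th) in enumerate(zip(d,ths[1:])): print(i,round(th,2),np.round([-(v@u)/.25,(v@t)/.25],3))
print(pts[0],pts[-1])
E
```

```text
0 1.43 [ 0.019 -0.008]
1 1.41 [ 0.019 -0.008]
2 1.38 [ 0.019 -0.007]
3 1.35 [ 0.02  -0.007]
4 1.32 [ 0.02  -0.006]
5 1.29 [ 0.02  -0.006]
6 1.26 [ 0.02  -0.005]
7 1.23 [ 0.02  -0.004]
8 1.2 [ 0.02  -0.004]
9 1.17 [ 0.021 -0.003]
10 1.14 [ 0.021 -0.003]
11 1.11 [ 0.021 -0.002]
12 1.08 [ 0.021 -0.001]
13 1.06 [ 0.021 -0.001]
14 1.03 [ 0.021 -0.   ]
15 1.0 [0.023 0.   ]
16 0.97 [0.023 0.001]
17 0.94 [0.023 0.002]
18 0.91 [0.023 0.002]
19 0.88 [0.023 0.003]
20 0.85 [0.023 0.004]
21 0.82 [0.023 0.004]
22 0.79 [0.023 0.005]
23 0.76 [0.022 0.006]
24 0.73 [0.022 0.006]
25 0.7 [0.022 0.007]
26 0.68 [0.022 0.008]
27 0.65 [0.022 0.008]
28 0.62 [0.021 0.009]
29 0.59 [0.021 0.01 ]
30 0.56 [0.021 0.01 ]
31 0.53 [0.02  0.011]
32 0.5 [0.02  0.011]
33 0.47 [0.02  0.012]
34 0.44 [0.019 0.013]
35 0.41 [0.019 0.013]
36 0.38 [0.019 0.014]
37 0.35 [0.018 0.014]
38 0.33 [0.018 0.015]
39 0.3 [0.017 0.015]
40 0.27 [0.017 0.016]
41 0.24 [0.016 0.016]
42 0.21 [0.016 0.017]
43 0.18 [0.015 0.017]
44 0.15 [0.015 0.018]
45 0.13 [0.008 0.01 ]
46 0.12 [0.008 0.01 ]
47 0.1 [0.008 0.011]
48 0.08 [0.008 0.011]
49 0.07 [0.008 0.011]
50 0.05 [0.007 0.011]
51 0.03 [0.007 0.011]
52 0.02 [0.007 0.011]
53 0.0 [0.007 0.011]
[-0.02841163  0.17134288] [-0.197178 -0.022803]
```

>>> jog_arm(
  increments=[
    [[0.008,0,-0.003,0,0,0,255],[0.014,0,-0.006,0,0,0,255],[0.019,0,-0.008,0,0,0,255],[0.019,0,-0.007,0,0,0,255],[0.02,0,-0.007,0,0,0,255],[0.02,0,-0.006,0,0,0,255],[0.02,0,-0.006,0,0,0,255],[0.02,0,-0.005,0,0,0,255],[0.02,0,-0.004,0,0,0,255],[0.02,0,-0.004,0,0,0,255],[0.021,0,-0.003,0,0,0,255],[0.021,0,-0.003,0,0,0,255],[0.021,0,-0.002,0,0,0,255],[0.021,0,-0.001,0,0,0,255],[0.021,0,-0.001,0,0,0,255],[0.021,0,0,0,0,0,255],[0.022,0,0,0,0,0,255]],
  ],
)

```text
clock: 9.2
tcp_pos: [0.5695, -0.1978, 0.2685]
orientation: [0.262, 0.165, 0.95, -0.045]
wrist_force: [-1.5, 1.1, -1.2]
finger_gap: 0.0003
grip_force: 1.1
```

```bash
python3 - <<'E'
from h import *
st()
E
```

```text
t 9.2 tcp s,l,z-rel [-0.1075  0.0013  0.1435] P r,theta [0.178 0.989] F [-1.46  1.1  -1.24] q [-0.51 -0.06 -0.45  0.65  0.09 -0.14]
tool in (e,lat,up) rows x,y,z:
 [[-0.858 -0.005 -0.513]
 [-0.007  1.     0.001]
 [ 0.513  0.005 -0.858]]
```

>>> jog_arm(
  increments=[
    [[0.022,0,0.001,0,0,0,255],[0.022,0,0.002,0,0,0,255],[0.022,0,0.002,0,0,0,255],[0.022,0,0.003,0,0,0,255],[0.022,0,0.004,0,0,0,255],[0.022,0,0.004,0,0,0,255],[0.022,0,0.005,0,0,0,255],[0.022,0,0.006,0,0,0,255],[0.022,0,0.006,0,0,0,255],[0.022,0,0.007,0,0,0,255],[0.022,0,0.008,0,0,0,255],[0.022,0,0.008,0,0,0,255],[0.021,0,0.009,0,0,0,255],[0.021,0,0.01,0,0,0,255],[0.021,0,0.01,0,0,0,255],[0.02,0,0.011,0,0,0,255],[0.02,0,0.011,0,0,0,255],[0.02,0,0.012,0,0,0,255]],
  ],
)

```text
clock: 11.0
tcp_pos: [0.5056, -0.175, 0.193]
orientation: [0.262, 0.165, 0.95, -0.045]
wrist_force: [-4.6, 2.6, -0.1]
finger_gap: -0.0004
grip_force: 2.2
```

```bash
python3 - <<'E'
from h import *
c=cams.read_camera("scene");cv2.imwrite("pics/s4.png",cv2.resize(c["pixels"][120:350,220:440,::-1],None,fx=2.5,fy=2.5));st()
E
```

```text
t 11.05 tcp s,l,z-rel [-0.1763  0.0009  0.0668] P r,theta [0.182 0.409] F [-1.86 -0.19 -3.07] q [-0.54 -0.14 -0.71  0.47  0.1  -0.17]
tool in (e,lat,up) rows x,y,z:
 [[-0.86  -0.005 -0.511]
 [-0.007  1.     0.001]
 [ 0.511  0.004 -0.86 ]]
```

View pics/s4.png

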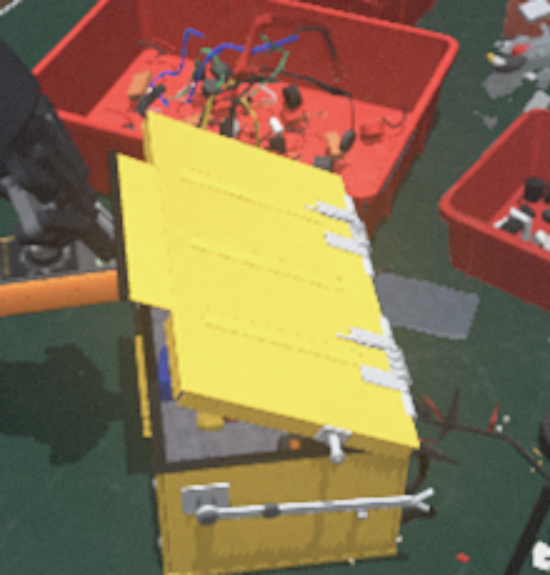

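The flap rests on the fingers at about 0.47, the packs are undisturbed and the stay is parked along the wall. I'll continue lowering, slowing toward shut.

>>> jog_arm(
  increments=[
    [[0.019,0,0.013,0,0,0,255],[0.019,0,0.013,0,0,0,255],[0.019,0,0.014,0,0,0,255],[0.018,0,0.014,0,0,0,255],[0.018,0,0.015,0,0,0,255],[0.017,0,0.015,0,0,0,255],[0.017,0,0.016,0,0,0,255],[0.016,0,0.016,0,0,0,255],[0.012,0,0.012,0,0,0,255],[0.012,0,0.013,0,0,0,255],[0.012,0,0.013,0,0,0,255],[0.008,0,0.01,0,0,0,255],[0.008,0,0.01,0,0,0,255],[0.008,0,0.01,0,0,0,255],[0.008,0,0.011,0,0,0,255]],
  ],
)

```text
clock: 12.55
tcp_pos: [0.4856, -0.1677, 0.1232]
orientation: [0.261, 0.165, 0.95, -0.045]
wrist_force: [-7.0, 1.4, -1.4]
finger_gap: 0.0002
grip_force: 3.2
```

```bash
python3 -c "from h import *;st()"
```

```text
t 12.55 tcp s,l,z-rel [-0.1966  0.0008 -0.0018] P r,theta [0.187 0.02 ] F [-7.    1.36 -1.44] q [-0.55 -0.1  -0.87  0.27  0.11 -0.18]
tool in (e,lat,up) rows x,y,z:
 [[-0.86  -0.005 -0.51 ]
 [-0.006  1.     0.001]
 [ 0.51   0.004 -0.86 ]]
```

>>> jog_arm(
  increments=[
    [[0.005,0,0.008,0,0,0,255],[0.005,0,0.008,0,0,0,255],[0.005,0,0.008,0,0,0,255],[0.005,0,0.008,0,0,0,255],[0.005,0,0.007,0,0,0,255],[0.005,0,0.007,0,0,0,255],[0.005,0,0.007,0,0,0,255],[0.005,0,0.007,0,0,0,255],[0.005,0,0.006,0,0,0,255],[0.005,0,0.006,0,0,0,255],[0.005,0,0.006,0,0,0,255],[0.005,0,0.006,0,0,0,255],[0.005,0,0.005,0,0,0,255],[0.005,0,0.005,0,0,0,255]],
  ],
)

```text
clock: 13.95
tcp_pos: [0.4857, -0.168, 0.0967]
orientation: [0.264, 0.165, 0.949, -0.045]
wrist_force: [0.6, 0.8, -0.4]
finger_gap: 0.0001
grip_force: 0.0
```

```bash
python3 - <<'E'
from h import *
c=cams.read_camera("scene");cv2.imwrite("pics/s5.png",cv2.resize(c["pixels"][150:350,220:440,::-1],None,fx=2.8,fy=2.8));st()
E
```

```text
t 14.0 tcp s,l,z-rel [-0.1966  0.0005 -0.0285] P r,theta [ 0.189 -0.121] F [ 0.03 -0.39 -0.81] q [-0.55 -0.06 -0.92  0.17  0.11 -0.18]
tool in (e,lat,up) rows x,y,z:
 [[-0.857 -0.006 -0.516]
 [-0.007  1.     0.001]
 [ 0.516  0.004 -0.857]]
```

View pics/s5.png

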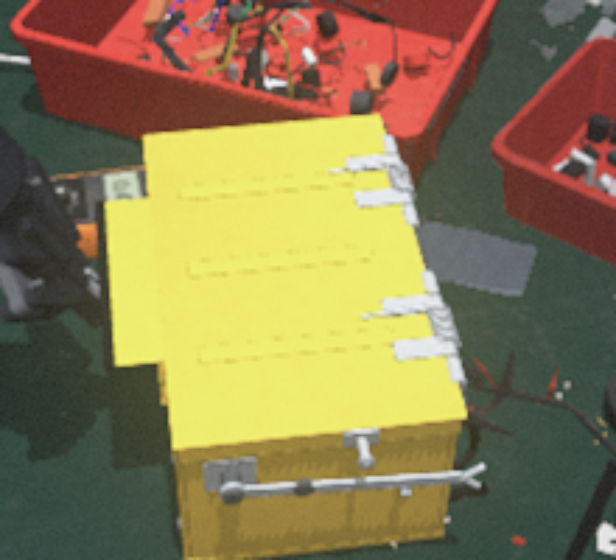

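The flap is level on the rim, the stay is parked, and the force is zero. I'll withdraw the finger straight back, then up and away.

>>> jog_arm(
  increments=[
    [[0.017,0,-0.01,0,0,0,255],[0.017,0,-0.01,0,0,0,255],[0.017,0,-0.01,0,0,0,255],[0.017,0,-0.01,0,0,0,255],[0.017,0,-0.01,0,0,0,255],[0.017,0,-0.01,0,0,0,255],[0.017,0,-0.01,0,0,0,255],[0.017,0,-0.01,0,0,0,255],[0,0,-0.06,0,0,0,255],[0,0,-0.06,0,0,0,255],[0,0,0,0,0,0,255],[0,0,0,0,0,0,255],[0,0,0,0,0,0,255]],
  ],
)

```text
clock: 15.3
tcp_pos: [0.4327, -0.1488, 0.1207]
orientation: [0.262, 0.165, 0.95, -0.045]
wrist_force: [-0.8, -0.1, 0.1]
finger_gap: 0.0002
grip_force: 0.0
```

```bash
python3 - <<'E'
from h import *
c=cams.read_camera("scene");t=cams.read_camera("top");cv2.imwrite("pics/s6.png",cv2.resize(np.hstack([c["pixels"][120:420,180:480],t["pixels"][120:420,170:470]])[:,:,::-1],None,fx=1.3,fy=1.3));st()
r=spotter.landmark_of("flap_lip","scene"),spotter.landmark_of("flap_lip","top")
if all(r): print([x[0]["conf"] for x in r],tri(ray(c,r[0][0]["uv"]),ray(t,r[1][0]["uv"])))
E
```

```text
t 15.4 tcp s,l,z-rel [-0.253   0.0004 -0.0046] P r,theta [0.244 0.004] F [-0.09  0.15 -0.59] q [-0.59 -0.22 -0.97  0.3   0.13 -0.21]
tool in (e,lat,up) rows x,y,z:
 [[-0.859 -0.005 -0.512]
 [-0.007  1.     0.001]
 [ 0.512  0.005 -0.859]]
[0.63, 0.61] (array([ 0.48073648, -0.16712581,  0.12434756]), [np.float64(0.0002977935166690922), np.float64(0.0002977935166692182)])
```

View pics/s6.png

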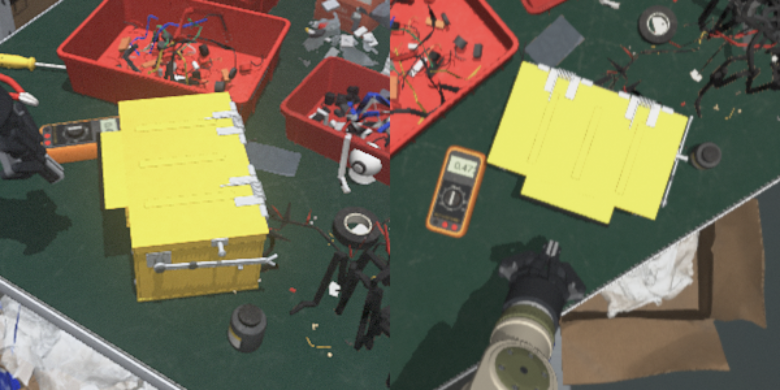

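The flap is shut: the lip measures 124 mm high against the 127 mm given, which is within calibration. The stay is parked, the meter and jar haven't moved, and the gripper is clear of everything.

```bash
python3 -c "
from workcell import ticket
print(ticket.hand_in())"
```

```text
the job is handed in; nothing more can be done
None
```

The flap was raised until the stay dropped, then lowered under control until fully shut; the arm is clear of everything and the job was handed in at about 15 s.

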